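Open the squat bayonet toy canister

ROBOT

A 7-joint arm with a two-finger parallel gripper is mounted at the origin on the work surface. World frame = base frame: x ahead of the robot, y to its left, z up, the work surface at z = 0. Lengths are in m, angles in degrees, forces in N, time in s.
With the tool pointing down it reaches from about 0.425 to 0.875 m from the base axis. Payload 8.4 kg.
Tool frame: the origin (TCP) lies midway between the tips of the shut fingers; the grasp point (between the pads) lies ctrl.pinch_z behind it (ctrl.pinch_z is the distance from the TCP to the grasp point, in m); z points along the fingers, y is the line along which they close (so a half turn about z gives the same grasp; the last joint's range is limited). The gripper opens to 85 mm and grips with 20 to 120 N. Pads are 22 mm wide; open, the fingers measure 114 mm over their backs; the gripper's body (76 mm by 85 mm) begins 54 mm behind the grasp point. The pads swing forward as they close: fully open they stand 13 mm farther back than shut.
Start: joints at [-79.653, 19.091, 2.286, 83.961, -0.768, 76.965, -3.352], TCP at [0.18, 0.625, 0.231] pointing down, gripper open.
Joint ranges: [-147.57, 147.57], [-21.85, 119.76], [-74.77, 79.35], [14.55, 137.4], [-85.83, 265.84], [4.83, 119.75], [-152.11, 152.11]. Speed limits (degrees/s): [127.2, 127.2, 159.86, 159.86, 180, 180, 180].

INTERFACE

Orientations are given as [roll, pitch, yaw] about the fixed x, y, z axes, in that order (R = Rz(yaw) Ry(pitch) Rx(roll)).
In Python, from station import monitor, imaging, job, ctrl gives the robot as it stands. The module is installed in compiled form; this text tells all that it offers.
- The arm moves only by the shell command python3 -m creep 'ROWS' [FORCE]. ROWS is JSON, a list of rows, each a list of 7 numbers: the shift along the tool's x, y, z in cm, then the turn, a rotation vector about the tool's x, y, z in degrees, then the opening in per cent of the stroke, from 0 (shut) to 100 (fully open). A call has 1 to 5 rows; each row shifts and turns the commanded pose from where the row before left it, along the tool's axes as they then stand; what a row does not reach is not made up. A row lasts 1/10 s, in which the tool goes at most 50 mm and 8.59 degrees, less where a joint would pass 70% of its speed; a pose out of reach is approached as far as the arm can. A call with a gripper value outside its range is refused whole. The fingers move at their own pace and stop on an object; FORCE is the grip in N (left out, the last holds). Time passes only in rows, so rows that do not move let the fingers close. It gives the time, the measured TCP pose, the force, the opening and the grip force at its end, in the units of the state.
- monitor.get_state(): the state, without advancing time (a new reading comes with each control period).
- imaging.capture(name): name is "scene" or "top" or "wrist"; returns (picture, depth): 384x512x3 uint8, red, green, blue; 384x512 float32, m along the optical axis (not along the pixel's ray), 0 where there is no reading.
- imaging.get_calibration(name): a dict with "vertical_fov" (degrees; the focal length in pixels is half the picture's height over the tangent of half this angle, whatever the lens; pixels are square), "cx", "cy" (the principal point, pixels), "R" (3x3) and "t" (3): a world point X has camera coordinates R X + t. Camera axes: x right, y down, z forward; pixel columns grow to the right and rows downward; lengths in m; the calibration is good to about 2 mm. The wrist camera is an equidistant fisheye: a pixel r from the principal point sees the ray r / f radians off the axis. A picture is of the moment at which its call begins: read the wrist's pose just before it. get_calibration takes no time and is no camera call; for the wrist camera it gives the pose at the moment of the call.
- job.hand_in(): hands the job in; it is judged then, once.
The state is a dict: "time_s": time; "joints": joint angles; "qvel": joint speeds; "joint_torque": joint torques, N m; "tcp_pos": TCP position; "tcp_rot": TCP orientation; "ft_force": force on the tool from outside, world axes, zero at the start; "torque": the same for the moment, N m; "gripper_width": finger opening in m; "grip_force": force on a finger pad.
Only numpy, scipy, OpenCV 4.12 (cv2) and the standard library are available. Lean on these libraries where they do the work, as an engineer would, in place of code of your own. Each camera call takes 0.05 s, during which the arm holds its last target. There are 200 camera calls.

TASK

Two wooden toy canisters with twist-off bayonet lids stand on the walnut shelf top. Open the squat one: turn its lid anticlockwise (seen from above) until the handle lines up with the two gaps in the steel collar, lift the lid straight out, and lay it flat, handle up, in the middle of the round cork mat, letting go only once it is down. Leave the tall canister closed.

Things in the scene. Friction and masses are not known exactly. Their poses are not given: they have to be found in the camera images.
- squat: Squat canister, fixed: wooden drum 148 mm wide, neck 112 mm, 80 mm high to the top of its steel collar. Origin: centre of its underside, z up. The collar has two gaps (slots) about 55 degrees wide, towards +x and -x of this frame; it comes open with the handle within about 14 degrees of them, and an inner stop blocks turning much past. Lugs have 3 mm play up and down, 2 mm sideways.
- squat_lid_grip (a point): Handle of the squat canister's lid: bar 60 x 16 mm, 44 mm high, on a disc 75 mm wide, 18 mm thick; two lugs in line with it make 98 mm. Point: mid-bar, 40 mm above the lid's underside, 22 above the disc's top, 104 above the canister's origin when closed. x along bar and lugs, y across, z up. Starts 43 to 65 degrees clockwise of the slots (from above); 0.18 kg, turns freely.
- mat: Round cork mat, 150 mm across and 5 mm thick, fixed and lying clear of the canisters. Origin at the centre of its underside, z up. A lid laid on it has its handle point 45 mm above this origin.
- tall_lid_grip (a point): Handle of the tall canister's lid (same lid, point and axes), not to be opened. The tall canister is a straight wooden cylinder 112 mm across, 140 mm high to the top of the same steel collar, fixed; with the lid closed this point is 164 mm above the table and the handle's top 186 mm.
Things that resemble listed ones, but are neither listed nor needed, are in the scene too. Leave any green, pink or turquoise look-alike of the part that bears squat_lid_grip alone.

How it is judged (in metres and radians):
On the way, in this order (a step that is already met when the one before it is completed fails the run):
1. the squat canister's lid is turned, still seated, until its lugs are at the slots (within 20 degrees) (angle between the x axis of squat_lid_grip and the x axis of squat, either way round below 0.35 rad and z of squat_lid_grip in the frame of squat below 0.112 m and horizontal distance between squat_lid_grip and squat below 0.01 m).
2. the lid is lifted out of the collar, above the canister, not tipped over (z of squat_lid_grip in the frame of squat above 0.125 m and horizontal distance between squat_lid_grip and squat below 0.05 m and angle between squat_lid_grip's own z axis and vertical below 0.5 rad).
At the end, for the whole second after the job is handed in: The squat canister's lid lies flat and still on the cork mat, handle up (tilt under 6 degrees), its centre within 35 mm of the mat's centre, released; the tall canister's lid is still in its place (handle point moved less than 15 mm) (horizontal distance between squat_lid_grip and mat below 0.035 m and z of squat_lid_grip in the frame of mat between 0.038 and 0.051 m and angle between squat_lid_grip's own z axis and vertical below 0.1 rad and linear speed of squat_lid below 0.02 m/s and distance of tall_lid_grip from where it was at the start of the episode below 0.015 m); the robot touches nothing.
It fails at once if the tall canister's lid is moved by 15 mm or more (distance of tall_lid_grip from where it was at the start of the episode above 0.015 m).
It fails at once if the lid is let go more than 20 mm above the mat, away from its canister (contact force between squat_lid and the fingers below 0.02 N and z of squat_lid_grip in the frame of mat above 0.065 m and horizontal distance between squat_lid_grip and squat above 0.06 m).
It also fails if it takes over 48 s, if anything falls off the work surface, if the arm or the gripper's body presses on something with over 40 N, if the wrist force passes 120 N, or if a joint passes its speed limit or range.

## Working session

There is one attempt and no reset: what is moved stays moved. The work goes in short steps, Python scripts to look and compute and a shell command to move; the robot and the scene stay as the last step left them, time stands still between calls to the robot, and variables do not carry over. Pictures are saved under pics/ and viewed, at most 10 in all, crops included, and the job is handed in when it is done.

```bash
mkdir -p pics; python3 - <<'E'
from station import monitor, imaging, job, ctrl
import cv2,numpy as np
s=monitor.get_state();print(s['tcp_pos'],s['tcp_rot'],s['time_s'],ctrl.pinch_z)
a=[]
for n in("scene","top"):
    p,d=imaging.capture(n);c=imaging.get_calibration(n)
    np.savez(f"{n}.npz",p=p,d=d,R=c["R"],t=c["t"],k=[c["vertical_fov"],c["cx"],c["cy"]])
    print(n,c)
    a.append(p)
cv2.imwrite("pics/a.png",cv2.resize(a[0],(800,600))[:,:,::-1])
cv2.imwrite("pics/b.png",cv2.resize(a[1],(800,600))[:,:,::-1])
E
```

```text
[0.1794152  0.62426358 0.23041638] [-1.79907268e+02  8.54461337e-03  1.63967317e+02] 0.0 0.0187
scene {'vertical_fov': 42.22179549027583, 'cx': 244.2625206658272, 'cy': 186.52061628298387, 'R': array([[-0.40319585,  0.91511058,  0.00239556],
       [ 0.69450455,  0.30769982, -0.65037239],
       [-0.59589977, -0.26056372, -0.75961175]]), 't': array([ 0.25708944, -0.24189392,  1.69337504])}
top {'vertical_fov': 47.67831330270231, 'cx': 263.446343384959, 'cy': 192.17713537778567, 'R': array([[-1.19316805e-03, -9.99943632e-01,  1.05502933e-02],
       [-9.97836826e-01,  4.97064924e-04, -6.57375196e-02],
       [ 6.57285699e-02, -1.06059071e-02, -9.97781173e-01]]), 't': array([-0.08706104,  0.49069342,  1.20807949])}
```

View pics/a.png

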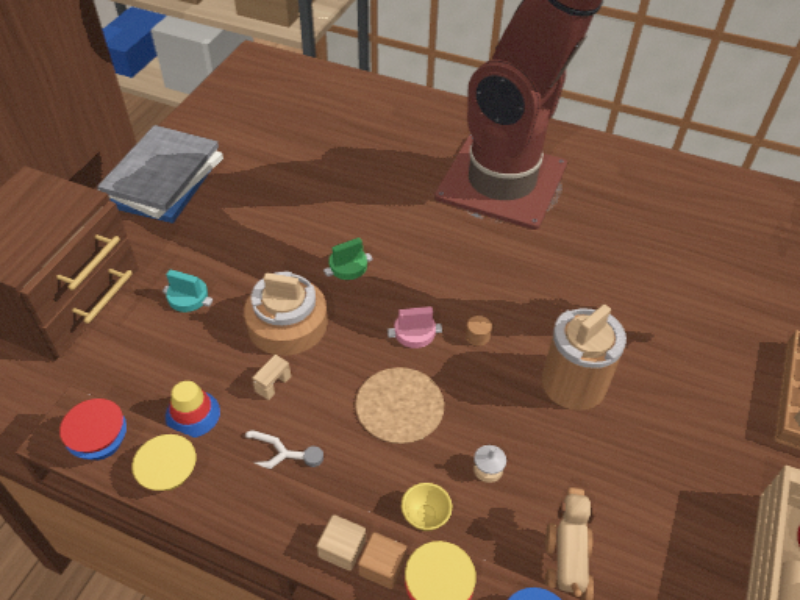

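View pics/b.png

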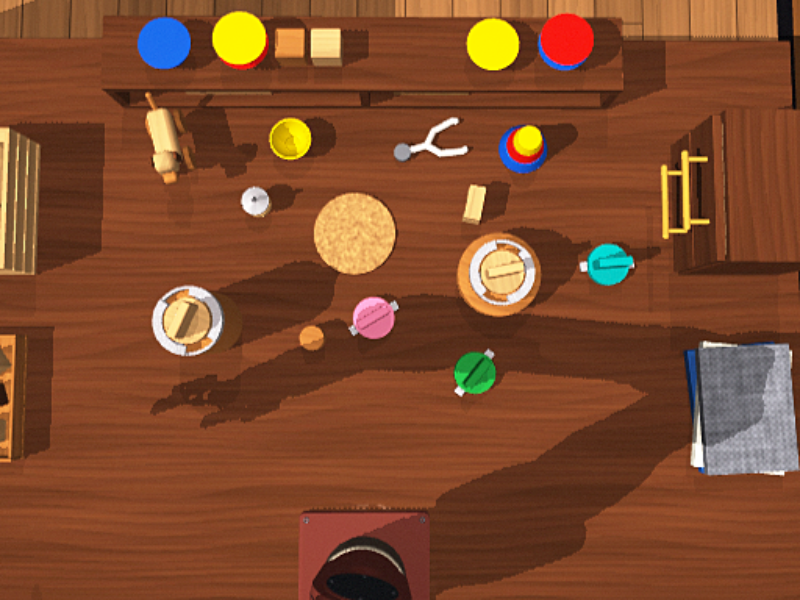

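The top view shows two wooden canisters. The squat one, with a wide drum and stepped neck, is at about (500,273) in the 800x600 picture. The tall straight one is at (187,321). The cork mat is at (355,233). The look-alike lids are turquoise (608,264), pink (374,317) and green (475,373). The lid I want is the wooden one on the squat drum at (500,273), and I'll confirm it in a crop.

```bash
cat > h.py <<'E'
import numpy as np,cv2
def load(n):
    z=np.load(n+".npz");return z['p'],z['d'],z['R'],z['t'],z['k']
def pts(d,R,t,k):
    f=192/np.tan(np.radians(k[0]/2));v,u=np.mgrid[:384,:512]
    c=np.stack([(u-k[1])/f*d,(v-k[2])/f*d,d],-1)
    return (c-t)@R
def onplane(uv,z,R,t,k):
    f=192/np.tan(np.radians(k[0]/2));o=-R.T@t
    uv=np.atleast_2d(np.asarray(uv,float));r=np.c_[(uv-k[1:])/f,np.ones(len(uv))]@R
    return o+r*((z-o[2])/r[:,2])[:,None]
E
python3 - <<'E'
from h import *
p,d,R,t,k=load("top");P=pts(d,R,t,k)
v,u=np.mgrid[:384,:512]
def roi(a,b,r):return (abs(u-a)<r)&(abs(v-b)<r)&(d>0)
for n,a,b,zt in(("squat",320,174,.126),("tall",120,206,.186)):
    m=roi(a,b,34)&(abs(P[...,2]-zt)<.008)
    q=P[m][:,:2];c=cv2.minAreaRect(q.astype(np.float32)*1000);w,V=np.linalg.eigh(np.cov(q.T))
    print(n,m.sum(),q.mean(0),c,"axis",np.degrees(np.arctan2(V[1,1],V[0,1]))%180,P[m][:,2].mean())
# squat collar (grey) at z=.08
hsv=cv2.cvtColor(p,cv2.COLOR_RGB2HSV)
m=roi(320,174,30)&(hsv[...,1]<60)&(hsv[...,2]>90)
W=onplane(np.c_[u[m],v[m]],.08,R,t,k)
(cx,cy),r=cv2.minEnclosingCircle(W[:,:2].astype(np.float32)*1000);print("collar",cx,cy,r)
C=np.array([cx,cy])/1000
W=W[:,:2]-C
a=np.degrees(np.arctan2(W[:,1],W[:,0]))%360;rr=np.hypot(*W.T)
h=np.histogram(a[rr>.04],36,(0,360))[0];print(h)
mm=roi(228,149,34)&(hsv[...,0]>8)&(hsv[...,0]<25)&(hsv[...,2]>130)
W=onplane(np.c_[u[mm],v[mm]],.005,R,t,k);print("mat",cv2.minEnclosingCircle(W[:,:2].astype(np.float32)*1000),W.mean(0))
cr=p[134:216,280:362];cv2.imwrite("pics/c.png",cv2.resize(cr,(576,576),interpolation=2)[:,:,::-1])
E
```

```text
squat 144 [ 0.53479609 -0.2407759 ] ((535.1123657226562, -240.89437866210938), (15.885183334350586, 59.37940216064453), 10.963191032409668) axis 101.14288774689635 0.1260140588143017
tall 180 [0.45005612 0.27570935] ((450.07745361328125, 276.1955871582031), (17.642038345336914, 59.88654708862305), 64.92720031738281) axis 156.11164137320512 0.18533659110114253
collar 535.3757934570312 -241.3744659423828 56.993255615234375
[ 6 16 18 19 17 17 19 18 16 24 20 20 20 17  7  7  6  8  7 18 18 17 18 19
 17 19 19 16 17 18 19 18  8  8  8 10]
mat ((617.2964477539062, 13.881536483764648), 133.31341552734375) [0.62183377 0.00700313 0.005     ]
```

View pics/c.png

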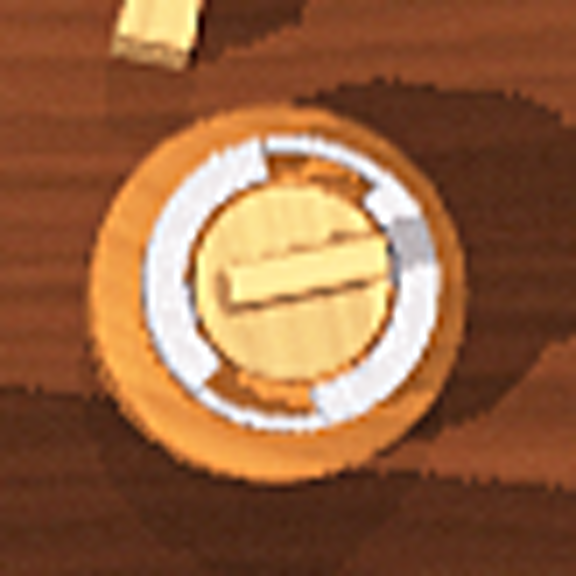

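The crop confirms it: a wooden lid on the wide drum, bar axis about 101°. The collar gaps are at the top (318,165) and bottom (262,395), so the slot axis is about 165°. The lid needs about +64° (anticlockwise). First I'll rise while turning the tool to yaw 101.

```bash
python3 -m creep '[[0,0,-1.2,0,0,7.9,100],[0,0,-1.2,0,0,7.9,100],[0,0,-1.2,0,0,7.9,100],[0,0,-1.2,0,0,7.9,100],[0,0,-1.2,0,0,7.9,100]]' 
python3 -m creep '[[0,0,-1.2,0,0,7.9,100],[0,0,-1.2,0,0,7.9,100],[0,0,-1.2,0,0,7.8,100]]'
cat > go.py <<'E'
import sys,numpy as np
from station import monitor
from scipy.spatial.transform import Rotation as Ro
s=monitor.get_state();R=Ro.from_euler('xyz',s['tcp_rot'],degrees=True)
a=[float(x) for x in sys.argv[1:]]
d=R.inv().apply(np.array(a[:3])-s['tcp_pos'])*100
tgt=Ro.from_euler('xyz',[180,0,a[3]],degrees=True)
print("tool cm",d.round(2),"turn",(R.inv()*tgt).as_rotvec(degrees=True).round(2),"len",np.linalg.norm(d))
print(s['tcp_pos'].round(4),s['tcp_rot'].round(2),s['joints'],s['time_s'],s['ft_force'],s['gripper_width'])
E
python3 go.py .45 .25 .33 101
python3 - <<'E'
from h import *
p,d,R,t,k=load("top")
hsv=cv2.cvtColor(p,cv2.COLOR_RGB2HSV)
m=((hsv[...,0]>8)&(hsv[...,0]<25)&(hsv[...,2]>130)).astype(np.uint8)
n,l,st,ce=cv2.connectedComponentsWithStats(m)
i=l[149,227];print(st[i],ce[i],onplane(ce[i],.005,R,t,k),onplane([227.2,149.4],.005,R,t,k))
E
```

```text
time_s: 0.6
tcp_pos: [0.1794, 0.6245, 0.2913]
tcp_rot: [-180.0, 0.0, 124.1]
ft_force: [-0.7, 0.6, -0.2]
gripper_width: 0.0849
grip_force: 0.0
time_s: 0.9
tcp_pos: [0.1794, 0.6245, 0.3273]
tcp_rot: [-180.0, 0.1, 100.5]
ft_force: [0.4, 0.8, -0.9]
gripper_width: 0.0853
grip_force: 0.0
tool cm [-41.77  19.75  -0.24] turn [-0.02  0.05 -0.45] len 46.20312746046772
[0.1794 0.6245 0.3273] [-1.7998e+02  5.0000e-02  1.0055e+02] [-86.36561615  17.56811531  11.31709877  75.32669057  -3.39657422
  87.48685034 -64.86580671] 0.9 [ 0.409107    0.75773145 -0.92954628] 0.08531928786508733
[  65  123  188   53 4436] [174.31627592 146.24774572] [[0.62310655 0.16707809 0.005     ]] [[0.61409923 0.0159715  0.005     ]]
```

```bash
for i in 1 2; do python3 -m creep '[[-4.18,1.97,0,0,0,0,100],[-4.18,1.97,0,0,0,0,100],[-4.18,1.97,0,0,0,0,100],[-4.18,1.97,0,0,0,0,100],[-4.18,1.97,0,0,0,0,100]]' | sed -n 2,3p; done
python3 go.py .535 -.241 .25 101
```

```text
tcp_pos: [0.3164, 0.4362, 0.327]
tcp_rot: [-180.0, 0.0, 100.9]
tcp_pos: [0.4524, 0.2495, 0.3272]
tcp_rot: [-180.0, -0.0, 100.9]
tool cm [-49.73  -1.14   7.71] turn [-0.01 -0.01 -0.13] len 50.334993458167496
[0.4524 0.2495 0.3272] [-1.7999e+02 -1.0000e-02  1.0087e+02] [-62.58923089   0.44401757  29.2903745   94.62134558  -0.23517141
  84.99698191 -22.4061065 ] 1.9 [ 0.6003504   1.52045625 -0.23256005] 0.0852188668308266
```

```bash
for i in 1 2; do python3 -m creep '[[-4.97,-0.11,0.5,0,0,0,100],[-4.97,-0.11,0.5,0,0,0,100],[-4.97,-0.11,0.5,0,0,0,100],[-4.97,-0.11,0.5,0,0,0,100],[-4.97,-0.11,0.5,0,0,0,100]]' | sed -n 2,3p; done
python3 go.py .535 -.241 .25 101
python3 - <<'E'
from station import imaging
import numpy as np,cv2
c=imaging.get_calibration("wrist");p,d=imaging.capture("wrist")
np.savez("wrist.npz",p=p,d=d,R=c["R"],t=c["t"],k=[c["vertical_fov"],c["cx"],c["cy"]])
cv2.imwrite("pics/w1.png",cv2.resize(p,(800,600))[:,:,::-1])
E
```

```text
tcp_pos: [0.493, 0.0042, 0.302]
tcp_rot: [180.0, -0.0, 100.9]
tcp_pos: [0.5349, -0.2403, 0.2772]
tcp_rot: [180.0, -0.0, 101.0]
tool cm [-0.07 -0.01  2.72] turn [ 0.04 -0.01 -0.05] len 2.7188459462421353
[ 0.5349 -0.2403  0.2772] [ 1.7996e+02 -1.0000e-02  1.0095e+02] [-28.11405922  15.5430024   58.84649695  91.36802449 -13.46776444
  80.678238    42.94554887] 2.9 [0.72338058 1.67675005 1.04222069] 0.08541689224322771
```

View pics/w1.png

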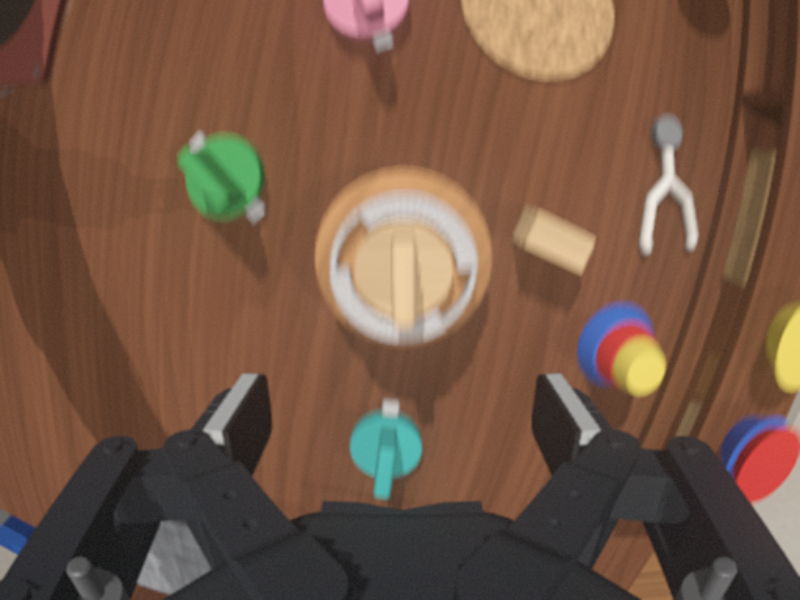

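The wrist view shows the handle bar upright at about (403,280), centred between the fingers. The slots lie left and right of it and the mat is at (540,20). I'll refine the handle, slot and mat positions from this view.

```bash
python3 - <<'E'
from h import *
p,d,R,t,k=load("wrist")
f=192/np.tan(np.radians(k[0]/2));v,u=np.mgrid[:384,:512]
x=(u-k[1])/f;y=(v-k[2])/f;th=np.hypot(x,y)+1e-9;s=np.tan(np.minimum(th,1.5))/th
P=(np.stack([x*s*d,y*s*d,d],-1)-t)@R
r=np.stack([x*s,y*s,np.ones_like(x)],-1)@R;o=-R.T@t
C=np.array([.535,-.241])
m=(d>0)&(abs(P[...,2]-.126)<.006)&(np.hypot(P[...,0]-C[0],P[...,1]-C[1])<.045)
q=P[m][:,:2];w,V=np.linalg.eigh(np.cov(q.T));print("handle",m.sum(),cv2.minAreaRect((q*1000).astype(np.float32)),q.mean(0),np.degrees(np.arctan2(V[1,1],V[0,1]))%180)
hsv=cv2.cvtColor(p,cv2.COLOR_RGB2HSV)
G=o+r*((.08-o[2])/r[...,2])[...,None]
m=(th<1.2)&(hsv[...,1]<70)&(hsv[...,2]>80)&(np.hypot(G[...,0]-C[0],G[...,1]-C[1])<.066)
(cx,cy),rad=cv2.minEnclosingCircle((G[m][:,:2]*1000).astype(np.float32));print("collar",cx,cy,rad)
W=G[m][:,:2]-C;a=np.degrees(np.arctan2(W[:,1],W[:,0]))%360
print(np.histogram(a[np.hypot(*W.T)<.055],72,(0,360))[0])
p,d,R,t,k=load("top");G=onplane(np.mgrid[:384,:512][::-1].reshape(2,-1).T,.005,R,t,k)
hsv=cv2.cvtColor(p,cv2.COLOR_RGB2HSV).reshape(-1,3).astype(int)
near=np.hypot(G[:,0]-.614,G[:,1]-.016)<.1
m=(near&(hsv[:,2]>140)).reshape(384,512).astype(np.uint8)
n,l,st,ce=cv2.connectedComponentsWithStats(m);i=1+st[1:,4].argmax();print(st[i],onplane(ce[i],.005,R,t,k))
E
```

```text
handle 870 ((534.1842041015625, -239.5690460205078), (15.291316032409668, 59.943634033203125), 11.196162223815918) [ 0.53423577 -0.23819302] 101.46394532939993
collar 535.3328857421875 -244.9662322998047 59.86503219604492
[27 42 44 46 48 47 54 52 55 57 56 58 58 61 61 61 61 64 67 68 67 65 65 63
 63 62 60 59 54 29 25 24 22 22 21 20 18 20 37 42 42 42 39 39 41 42 42 39
 41 42 39 43 41 38 32 29 20 23 31 38 37 41 40 39 20 20 18 18 19 17 17 18]
[ 196  123   57   53 2196] [[0.61601827 0.01929091 0.005     ]]
```

```bash
python3 -m creep '[[0,0,4.5,0,0,0,100],[0,0,4.5,0,0,0,100],[0,0,4.5,0,0,0,100],[0,0,3,0,0,0,100],[0,0,1.7,0,0,0,100]]' | sed -n 2,4p
python3 -m creep '[[0,0,0.2,0,0,0,40],[0,0,0,0,0,0,0],[0,0,0,0,0,0,0],[0,0,0,0,0,0,0],[0,0,0,0,0,0,0]]' 40; python3 -m creep '[[0,0,0,0,0,0,0],[0,0,0,0,0,0,0],[0,0,0,0,0,0,0],[0,0,0,0,0,0,0]]'; python3 go.py .5345 -.2405 .091 165
```

```text
tcp_pos: [0.5332, -0.2381, 0.0925]
tcp_rot: [-179.8, -0.1, 100.9]
ft_force: [0.6, 0.2, -0.3]
time_s: 3.95
tcp_pos: [0.5354, -0.239, 0.0945]
tcp_rot: [179.9, 0.0, 100.9]
ft_force: [-0.2, 0.9, 5.8]
gripper_width: 0.015
grip_force: 41.0
time_s: 4.35
tcp_pos: [0.5355, -0.239, 0.0945]
tcp_rot: [179.9, 0.0, 100.9]
ft_force: [-0.3, 1.1, 7.7]
gripper_width: 0.0156
grip_force: 41.2
tool cm [-0.13 -0.12  0.35] turn [  0.08   0.08 -64.12] len 0.3942684080131976
[ 0.5355 -0.239   0.0945] [1.7990e+02 2.0000e-02 1.0088e+02] [-22.30718068  25.34000996  52.81751473 104.19132272 -22.82787096
  61.7302959   49.8029749 ] 4.35 [-0.30530068  1.06967229  7.72479642] 0.01564847074810172
```

```bash
python3 -m creep '[[-0.1,0,-0.3,0,0,0,0],[0,0,0,0,0,-6,0],[0,0,0,0,0,-6,0],[0,0,0,0,0,-6,0],[0,0,0,0,0,-6,0]]' 60;  python3 -m creep '[[0,0,0,0,0,-6,0],[0,0,0,0,0,-6,0],[0,0,0,0,0,0,0]]'; python3 go.py .535 -.241 .0945 165
```

```text
time_s: 4.85
tcp_pos: [0.5347, -0.2398, 0.0964]
tcp_rot: [-180.0, -0.0, 125.1]
ft_force: [-0.1, -0.3, -1.5]
gripper_width: 0.015
grip_force: 58.5
time_s: 5.15
tcp_pos: [0.5347, -0.2399, 0.0965]
tcp_rot: [180.0, -0.0, 137.0]
ft_force: [-0.5, -0.2, -1.2]
gripper_width: 0.0156
grip_force: 58.5
tool cm [-0.1  -0.06  0.2 ] turn [ 1.000e-02 -0.000e+00 -2.804e+01] len 0.22809022699797876
[ 0.5347 -0.2399  0.0965] [ 1.7999e+02 -1.0000e-02  1.3696e+02] [-16.5447957   22.5178005   44.83419184 103.82916814 -17.99188373
  61.0236369   81.91946557] 5.15 [-0.50897779 -0.23785554 -1.20922858] 0.015621576386543864
```

```bash
python3 -m creep '[[0,0,0.1,0,0,-6,0],[0,0,0,0,0,-6,0],[0,0,0,0,0,-6,0],[0,0,0,0,0,-6,0],[0,0,0,0,0,-3,0]]';  python3 -m creep '[[0,0,0,0,0,0,0],[0,0,0,0,0,0,0]]'; python3 -c "
from station import monitor as m;s=m.get_state();print(s['torque'],s['joints'])
from station import imaging
import cv2
p,d=imaging.capture('wrist');cv2.imwrite('pics/w2.png',cv2.resize(p,(800,600))[:,:,::-1])"
```

```text
time_s: 5.65
tcp_pos: [0.5347, -0.2398, 0.0953]
tcp_rot: [-180.0, -0.0, 163.9]
ft_force: [-0.2, -0.4, -2.5]
gripper_width: 0.0154
grip_force: 58.5
time_s: 5.85
tcp_pos: [0.5348, -0.2398, 0.0953]
tcp_rot: [-180.0, -0.0, 163.7]
ft_force: [0.5, 0.6, -3.0]
gripper_width: 0.0149
grip_force: 58.5
[-0.01952294  0.03785109 -0.05047165] [-12.33848712  21.22326517  39.24895414 103.69966546 -15.26056903
  60.4639995  106.27596489]
```

View pics/w2.png

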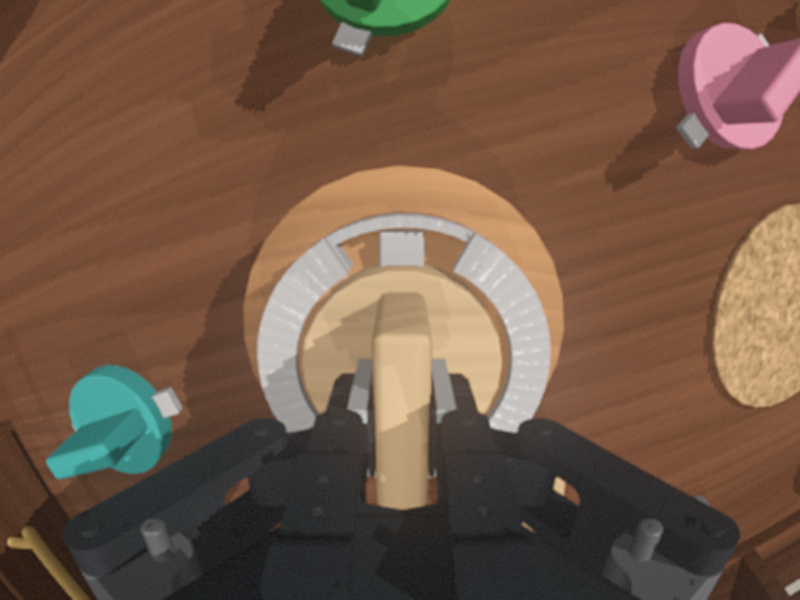

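The lug at (402,248) sits in the middle of the gap, whose edges are at about (340,250) and (463,250). Lifting now.

```bash
python3 -m creep '[[0,0,-0.5,0,0,0,0],[0,0,-1,0,0,0,0],[0,0,-1,0,0,0,0],[0,0,-1.5,0,0,0,0],[0,0,-2,0,0,0,0]]'; python3 -m creep '[[0,0,-2,0,0,0,0],[0,0,-1,0,0,0,0],[0,0,0,0,0,0,0]]'|sed -n '2p;4,6p';python3 go.py .6145 .016 .185 164
python3 - <<'E'
from h import *
from station import imaging
c=imaging.get_calibration("wrist");p,d=imaging.capture("wrist");R,t=c["R"],c["t"];k=[c["vertical_fov"],c["cx"],c["cy"]]
cv2.imwrite('pics/w3.png',cv2.resize(p,(800,600))[:,:,::-1])
E
```

```text
time_s: 6.4
tcp_pos: [0.5347, -0.2398, 0.1565]
tcp_rot: [-180.0, -0.0, 163.8]
ft_force: [0.5, -0.3, -2.1]
gripper_width: 0.0151
grip_force: 58.5
tcp_pos: [0.5358, -0.2402, 0.1874]
ft_force: [-0.4, 0.5, -2.1]
gripper_width: 0.0152
grip_force: 58.5
tool cm [-0.44 26.8   0.25] turn [ 0.02  0.19 -0.14] len 26.805337078461367
[ 0.5358 -0.2402  0.1874] [179.98   0.19 163.86] [-14.62623817  15.59059967  41.26641604  98.21691094 -10.92465076
  70.09259453 103.16901816] 6.7 [-0.44556234  0.49537785 -2.14354512] 0.015199842658367576
```

View pics/w3.png

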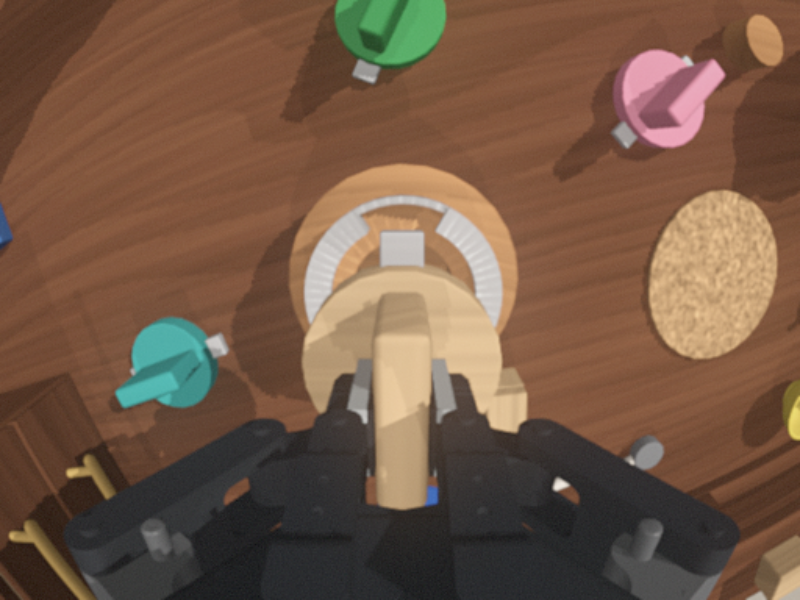

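The lid is out of the collar and level in the grip. The mat is at (713,275). Moving over the mat and down.

```bash
python3 -m creep '[[-0.07,4,0,0,0,0,0],[-0.07,4.5,0,0,0,0,0],[-0.07,4.5,0,0,0,0,0],[-0.07,4.5,0,0,0,0,0],[-0.07,4.5,0,0,0,0,0]]' | sed -n '2,3p;5,6p'; python3 -m creep '[[-0.07,3.5,0,0,0,0,0],[0,1.3,2,0,0,0,0],[0,0,4,0,0,0,0],[0,0,4,0,0,0,0],[0,0,0,0,0,0,0]]'|sed -n '2,6p';python3 go.py .6145 .016 .036 164
python3 - <<'E'
from station import imaging
import cv2
p,d=imaging.capture("wrist");cv2.imwrite('pics/w4.png',cv2.resize(p,(800,600))[:,:,::-1])
E
```

```text
tcp_pos: [0.599, -0.0276, 0.1842]
tcp_rot: [-180.0, -0.1, 163.9]
gripper_width: 0.0155
grip_force: 58.8
tcp_pos: [0.6088, 0.0166, 0.0791]
tcp_rot: [-179.7, -0.6, 163.9]
ft_force: [-1.2, -0.4, -1.4]
gripper_width: 0.0154
grip_force: 58.7
tool cm [-0.6   0.12  4.31] turn [-0.28 -0.56 -0.11] len 4.351482811840734
[0.6088 0.0166 0.0791] [-179.72   -0.55  163.89] [-31.32414016  24.18238336  32.0653766  100.36778448 -14.39508007
  60.22098836  79.71550905] 7.75 [-1.17782482 -0.38366658 -1.43896263] 0.015360660850752174
```

View pics/w4.png

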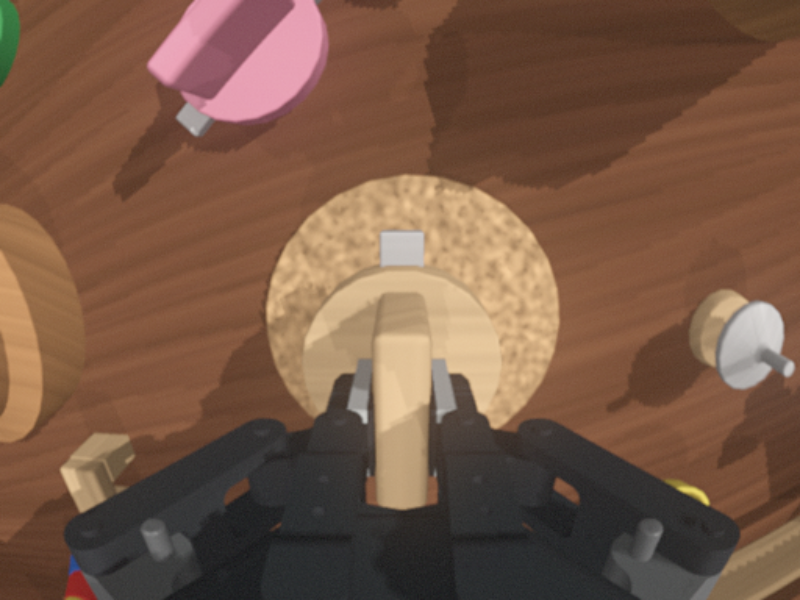

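The lid hangs centred over the mat (circle about (412,310)). I'll lower it until it touches.

```bash
python3 -m creep '[[-0.2,0,2,0,0,0,0],[-0.2,0,1.2,0,0,0,0],[0,0,0.5,0,0,0,0],[0,0,0.2,0,0,0,0],[0,0,0,0,0,0,0]]' | sed -n '2,4p';python3 -m creep '[[0,0,0.2,0,0,0,0],[0,0,0,0,0,0,0]]' | sed -n '2,4p'; python3 go.py .6145 .016 .0355 164
```

```text
tcp_pos: [0.6175, 0.0153, 0.047]
tcp_rot: [180.0, 0.0, 163.9]
ft_force: [-0.5, 0.3, -0.8]
tcp_pos: [0.6174, 0.0154, 0.0447]
tcp_rot: [180.0, 0.0, 163.9]
ft_force: [-0.0, -0.1, -1.6]
tool cm [ 0.29 -0.02  0.92] turn [ 0.02  0.03 -0.13] len 0.9658474126907527
[0.6174 0.0154 0.0447] [1.7998e+02 3.0000e-02 1.6387e+02] [-30.04279309  27.06133374  31.03630726 101.09992314 -16.37984403
  56.3327265   81.25752873] 8.5 [-0.03089509 -0.11318405 -1.5983056 ] 0.015456430317027614
```

```bash
python3 -m creep '[[0.2,0,0.3,0,0,0,0],[0,0,0.3,0,0,0,0],[0,0,0,0,0,0,0],[0,0,0,0,0,0,0]]' | sed -n '2,4p';python3 -m creep '[[0,0,0.15,0,0,0,0],[0,0,0,0,0,0,0]]' | sed -n '2,4p'; python3 -m creep '[[0,0,0.1,0,0,0,0],[0,0,0,0,0,0,0]]' | sed -n '2,4p'
```

```text
tcp_pos: [0.6152, 0.0159, 0.0382]
tcp_rot: [-180.0, -0.0, 163.9]
ft_force: [-0.3, -0.7, -2.2]
tcp_pos: [0.6152, 0.0159, 0.0367]
tcp_rot: [-180.0, -0.0, 163.9]
ft_force: [0.7, 0.1, -1.8]
tcp_pos: [0.6152, 0.0159, 0.0357]
tcp_rot: [-180.0, -0.0, 163.9]
ft_force: [-1.1, -0.1, -1.8]
```

```bash
python3 -m creep '[[0,0,0.1,0,0,0,0],[0,0,0,0,0,0,0]]' | sed -n '2,4p';python3 -m creep '[[0,0,0.1,0,0,0,0],[0,0,0,0,0,0,0]]' | sed -n '2,4p'
```

```text
tcp_pos: [0.6153, 0.0159, 0.0356]
tcp_rot: [180.0, -0.0, 163.9]
ft_force: [-3.9, 1.0, 4.8]
tcp_pos: [0.6154, 0.0159, 0.0355]
tcp_rot: [179.9, -0.0, 163.9]
ft_force: [-8.7, -0.2, 17.2]
```

It's down: contact at z 0.0356. I'll ease off, release and retract.

```bash
python3 -m creep '[[0,0,-0.15,0,0,0,0],[0,0,0,0,0,0,30],[0,0,0,0,0,0,60],[0,0,0,0,0,0,100],[0,0,0,0,0,0,100]]' | sed -n '2,6p';python3 -m creep '[[0,0,0,0,0,0,100],[0,0,0,0,0,0,100],[0,0,0,0,0,0,100],[0,0,-1,0,0,0,100],[0,0,-3,0,0,0,100]]' | sed -n '2,6p'; python3 -m creep '[[0,0,-4,0,0,0,100],[0,0,-4,0,0,0,100],[0,0,-3,0,0,0,100],[0,0,0,0,0,0,100]]' | sed -n '1,6p'
python3 - <<'E'
from h import *
from station import imaging
p,d=imaging.capture("wrist");cv2.imwrite('pics/w5.png',cv2.resize(p,(800,600))[:,:,::-1])
E
```

```text
tcp_pos: [0.6153, 0.0159, 0.0352]
tcp_rot: [-180.0, -0.0, 163.9]
ft_force: [-0.0, -0.8, -0.2]
gripper_width: 0.068
grip_force: 0.0
tcp_pos: [0.6134, 0.0159, 0.0738]
tcp_rot: [-179.9, -0.2, 163.9]
ft_force: [0.5, -1.1, 0.5]
gripper_width: 0.0857
grip_force: 0.0
time_s: 11.1
tcp_pos: [0.6178, 0.0155, 0.191]
tcp_rot: [179.8, 0.4, 163.8]
ft_force: [0.1, -0.5, -1.3]
gripper_width: 0.0857
grip_force: 0.0
```

View pics/w5.png

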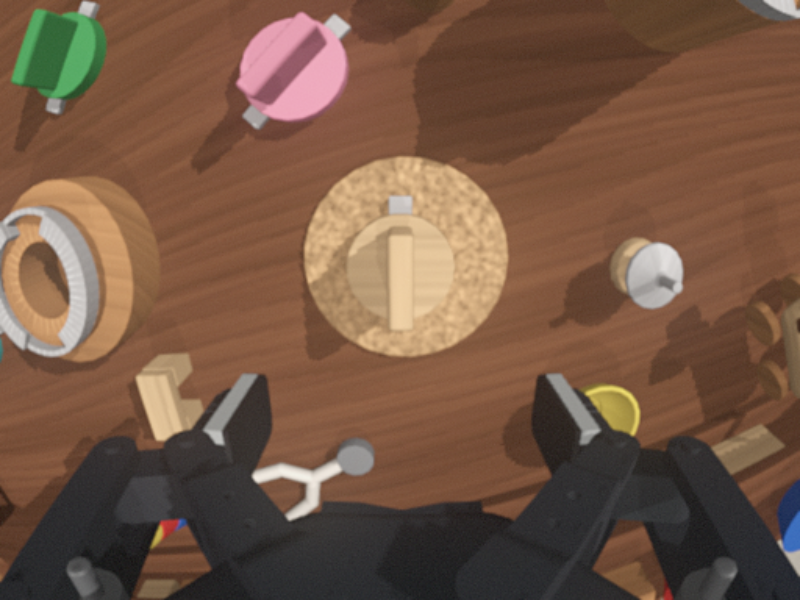

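The lid lies flat on the mat. Its disc is at (401,267) against the mat centre at (406,256), about 8 mm apart, and the gripper is clear.

```bash
python3 -c "
from station import job
print(job.hand_in())"
```

```text
the job is handed in; nothing more can be done
None
```

I opened the squat canister and laid its lid flat, handle up, about 8 mm from the middle of the cork mat; I released it only once it was down, left the tall canister alone, and handed the job in at about 11 s (no verdict was returned).

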